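Press an inspection-scope lens barrel into its V-block

ROBOT

A 6-joint arm with a two-finger parallel gripper is mounted at the origin on the work surface. World frame = base frame: x ahead of the robot, y to its left, z up, the work surface at z = 0. Lengths are in m, angles in rad, forces in N, time in s.
With the tool pointing down it reaches from about 0.425 to 0.95 m from the base axis. Payload 3.5 kg.
Tool frame: the origin (TCP) lies at the centre of the arm's flange, where the gripper is bolted on; the fingertips stand 173 mm ahead of it and the grasp point (between the pads) lies 155 mm ahead of it (tcp_to_tips is the z of the fingertips in the tool frame, in m); z points along the fingers, y is the line along which they close (so a half turn about z gives the same grasp; the last joint's range is limited). The gripper opens to 85 mm and grips with 20 to 120 N. Pads are 22 mm wide; open, the fingers measure 114 mm over their backs; the gripper's body (76 mm by 85 mm) begins 54 mm behind the grasp point. The pads swing forward as they close: fully open they stand 13 mm farther back than shut.
Start: joints at [1.185, 0.286, 1.577, -0, 1.279, -0.15], TCP at [0.158, 0.656, 0.405] pointing down, gripper open.
Joint ranges: [-2.77, 2.77], [-0.9, 2.22], [0.21, 2.48], [-1.53, 4.67], [0.24, 2.81], [-2.84, 2.84]. Speed limits (rad/s): [2.79, 2.79, 3.14, 3.14, 3.14, 3.14].

INTERFACE

Orientations are given as a unit quaternion [w, x, y, z].
In Python, from station import move_ptp, movel, goto_joints, gripper_to, wait, solve_ik, get_state, get_image, MotionError, job_done, tcp_to_tips gives the robot as it stands. The module is installed in compiled form; this text tells all that it offers. Calls block until the motion is done:
- move_ptp(position, orientation): joint-space move of the TCP to a pose.
- movel(position, speed=0.15, ori=None): straight line of the TCP; ori=None keeps the orientation; speed is the mean speed in m/s.
- goto_joints(angles): joint-space move.
- gripper_to(opening, newtons=None): finger opening in m; newtons is the grip in N (None keeps the last); returns when the fingers have stopped.
- wait(seconds).
- solve_ik(position, orientation): joint angles nearest the present ones, or None.
- get_state(): the state.
- get_image(name): name is "side" or "top"; returns a dict with "pixels" (480x640x3 uint8, red, green, blue), "fx", "fy", "cx", "cy" (pixels), "rvec" (rotation vector, rad) and "tvec" (3), from world to camera coordinates, as OpenCV has them. Camera axes: x right, y down, z forward; pixel columns grow to the right and rows downward; lengths in m; the calibration is good to about 2 mm. A picture is of the moment at which its call begins. There is no depth.
A pose or a line that the arm cannot do raises MotionError and nothing moves.
- job_done(): hands the job in; it is judged then, once.
The state is a dict: "time_s": time; "qpos": joint angles; "qvel": joint speeds; "tau": joint torques, N m; "eef_pos": TCP position; "tool_rot": TCP orientation; "ft_force": force on the tool from outside, world axes, zero at the start; "wrist_torque": the same for the moment, N m; "width": finger opening in m; "finger_force": force on a finger pad.
Only numpy, scipy, OpenCV 4.12 (cv2) and the standard library are available. Lean on these libraries where they do the work, as an engineer would, in place of code of your own. Each camera call takes 0.05 s, during which the arm holds its last target. There are 200 camera calls.

TASK

First swing the V-block fixture's keeper bar shut across the end of the groove until it clicks into its detent. Then take the lens barrel from its cradle and lay it in the V-groove, narrow nose towards the shut bar and within a centimetre of it. Press the barrel straight down so it bears on both sloping faces, with about 10 N and gently (never more than 40 N), and finish while still holding it pressed there; leave everything else on the bench where it is.

Things in the scene. Friction and masses are not known exactly. Their poses are not given: they have to be found in the camera images.
- vblock: V-block fixture, fixed: aluminium base 140 (x) x 155 (y, -90 to +65) x 10 mm high; 90-degree steel groove along its y. Origin on the bench under the groove's centre, z up. Two pairs of jaws, at y 28 to 50 and -28 to -50 mm, 41.5 mm high, to 31 mm either side; the 56 mm between them is open to the base plate, for fingers. A seated barrel's axis lies at x = 0, 45 mm above the bench.
- jaw_near: the two sloping steel faces on the -x side of the groove (one contact line); origin and axes are those of vblock
- jaw_far: the two sloping steel faces on the +x side of the groove (the other contact line); origin and axes are those of vblock
- keeper (a joint): keeper bar angle: 0 = shut across the groove's -y end, inner face at vblock y = -66 mm; grows to 1.75 as it swings outwards (counter-clockwise from above), level. Bar 10 mm thick, 118 long, at heights 30 to 50 mm. Light friction (0.5 N at the handle), stays where left; a spring plunger resists over the last 0.12 rad (5 N at the handle, crest at 0.06), then snaps it shut on a stop.
- keeper_handle (a point): middle of the bar's upright black handle post, 14 mm across, from 50 to 87 mm above the bench (this point at 75 mm), 110 mm from the hinge. From the hinge it lies along (-cos a, -sin a) in vblock x, y at bar angle a.
- keeper_hinge (a point): the bar's vertical hinge axis, at vblock x = 50 mm, y = -71 mm (this point 40 mm above the bench); the hinge boss is 20 mm across and its pin tops out at 57 mm
- lens: dark cylindrical lens barrel, 36 mm in diameter, 120 mm long, 0.22 to 0.33 kg, lying level; its last 10 mm at the nose narrow to 26 mm. Origin on its axis at mid-length; y along the axis, nose at -y. Starts in the cradle, axis 42 mm above the bench, nose roughly towards vblock -y (within 0.7 rad).
- lens_nose (a point): centre of the lens barrel's narrow nose face, 60 mm from its origin along -y
- cradle: shallow black plastic cradle fixed to the bench, 56 (x) x 100 (y) x 10 mm base with low saddles at y = -38 and +38 mm (14 mm long, up to 25 mm high, within the base's width); between the saddles fingers may reach down to the base. Origin under its centre.
- tape_roll: clear tape roll, 52 mm across, 18 mm high, lying flat; origin under its centre. Bystander: leave it
- tube: dark steel extension tube standing on end, 36 mm across, 35 mm high; origin under its centre. Bystander: leave it
- jar: small amber jar with a dark cap, 40 mm across, 45 mm high; origin under its centre. Bystander: leave it
- driver: screwdriver lying flat, 150 mm long; origin under its middle. Bystander: leave it
- mouse: black computer mouse, 110 x 62 x 33 mm; origin under its centre. Bystander: leave it
- board: blue circuit board, 110 x 170 x 6 mm, lying flat; origin under its centre. Bystander: leave it
- meter: orange multimeter lying on its back, 160 x 82 x 45 mm; origin under its centre. Bystander: leave it
Things that resemble listed ones, but are neither listed nor needed, are in the scene too. Leave any brown or yellow look-alike of the lens alone.

How it is judged:
On the way, in this order (a step that is already met when the one before it is completed fails the run):
1. the keeper bar is shut in its detent (value of joint keeper below 0.04 rad), for 0.2 s.
2. the lens barrel lies in the V-groove, nose within a centimetre of the shut bar (value of joint keeper below 0.04 rad and x of lens in the frame of vblock between -0.004 and 0.004 m and z of lens in the frame of vblock between 0.041 and 0.048 m and angle between the y axis of lens and the y axis of vblock, either way round below 0.06 rad and y of lens_nose in the frame of vblock between -0.069 and -0.054 m), for 0.1 s.
At the end, for the whole second after the job is handed in: Bar within 0.04 rad of shut; barrel in the groove (axis within 4 mm of centre, 41 to 48 mm up, aligned within 0.06 rad), nose to the bar, at most 12 mm off; at rest; more than 3.3 N on each side of the groove, the robot still bearing on it with more than 3 N (all of step 2 and contact force between lens and jaw_near above 3.3 N and contact force between lens and jaw_far above 3.3 N and (contact force between lens and the fingers above 3 N or contact force between lens and the arm above 3 N) and contact force between lens and cradle below 0.1 N and linear speed of lens below 0.02 m/s); the arm keeps its last pose, push and grip.
It fails at once if the lens barrel is forced against either side of the groove with more than 45 N (contact force between lens and jaw_near above 45 N or contact force between lens and jaw_far above 45 N).
It fails at once if a bystander is moved by more than 25 mm (distance of any of tape_roll, tube, jar, driver, mouse, board, meter from where it was at the start of the episode above 0.025 m).
It also fails if it takes over 64 s, if anything falls off the work surface, if the arm or the gripper's body presses on something with over 40 N, if the wrist force passes 120 N, or if a joint passes its speed limit or range.

## Working session

There is one attempt and no reset: what is moved stays moved. The work goes in short steps, each a Python script; the robot and the scene stay as the last script left them, time stands still between calls to the robot, and variables do not carry over. Pictures are saved under pics/ and viewed, at most 10 in all, crops included, and the job is handed in when it is done.

```bash
mkdir -p pics; python3 - <<'E'
from station import *
import cv2,pickle
for n in("top","side"):
    i=get_image(n); pickle.dump(i,open(n+".pkl","wb")); cv2.imwrite(f"pics/{n}0.png",i["pixels"][:,:,::-1])
    print(n,{k:v for k,v in i.items() if k!="pixels"})
s=get_state();print(s["eef_pos"],s["tool_rot"],s["ft_force"],s["time_s"],tcp_to_tips)
E
```

```text
top {'fx': 437.42855393489316, 'fy': 437.42855393489316, 'cx': 325.98063505469486, 'cy': 244.46605053356498, 'rvec': array([ 2.16637142, -2.20565639,  0.0202264 ]), 'tvec': array([0.00668623, 0.53384745, 1.17452495])}
side {'fx': 449.86081428543685, 'fy': 449.86081428543685, 'cx': 324.3499720112568, 'cy': 236.842488962324, 'rvec': array([ 1.00930443, -2.49352199,  1.01390003]), 'tvec': array([0.37328803, 0.35700549, 0.81069962])}
[0.15756846 0.65611317 0.4034506 ] [-2.95222218e-04  1.17630659e-01  9.93056828e-01 -1.03805163e-03] [-0.83177337 -0.02731274 -0.14469895] 0.1 0.1734
```

View pics/top0.png

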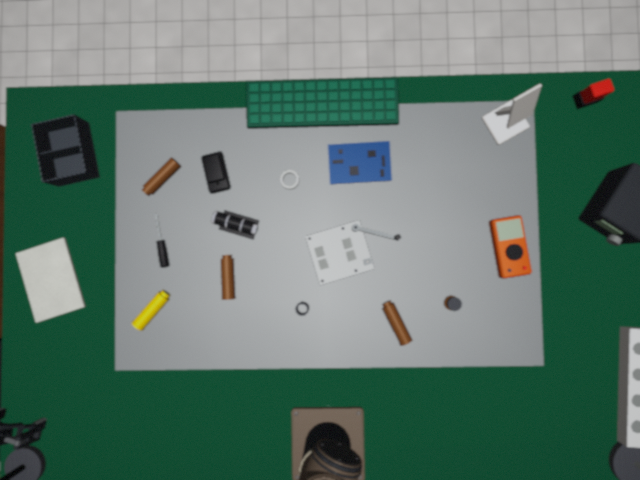

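View pics/side0.png

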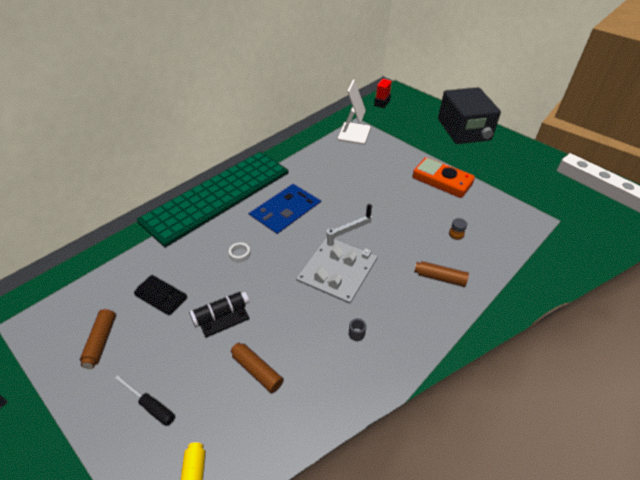

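```bash
python3 - <<'E'
import cv2,pickle,numpy as np
t=pickle.load(open("top.pkl","rb"))["pixels"][:,:,::-1];s=pickle.load(open("side.pkl","rb"))["pixels"][:,:,::-1]
r=lambda im,x,y,w,h,k:cv2.resize(im[y:y+h,x:x+w],None,fx=k,fy=k,interpolation=cv2.INTER_CUBIC)
a=r(t,205,200,200,100,4)
b=np.hstack([r(s,180,280,80,60,5),r(s,290,200,100,75,4)])
cv2.imwrite("pics/crop1.png",np.vstack([a,b[:200]]) if 0 else np.vstack([r(t,200,195,200,95,4)[:,:800],b[:220,:800]]))
E
```

```text
(no output)
```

View pics/crop1.png

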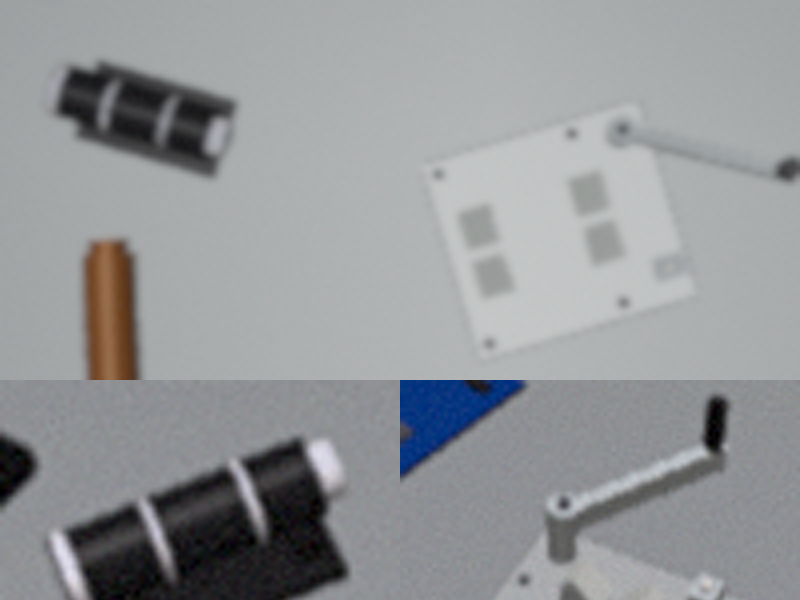

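Candidates for the lens, top view: the dark white-banded barrel in a cradle at (237,223), the brown ones at (161,176), (228,277) and (397,323), the yellow one at (151,310), and the tube at (302,308). I choose (237,223). The crop shows it in the cradle with its narrow white nose at the right end. The keeper's hinge is at (355,228) and its handle at (397,237).

```bash
cat >vis.py <<'E'
import cv2,pickle,numpy as np
from scipy.optimize import least_squares
C={n:pickle.load(open(n+".pkl","rb")) for n in("top","side")}
def proj(n,P):
    c=C[n];K=np.array([[c["fx"],0,c["cx"]],[0,c["fy"],c["cy"]],[0,0,1]])
    return cv2.projectPoints(np.array(P,float).reshape(-1,3),c["rvec"],c["tvec"],K,None)[0].reshape(-1,2)
def un(n,uv,z):
    f=lambda p:(proj(n,[p[0],p[1],z])-uv).ravel()
    return least_squares(f,[.5,.1]).x
def tf(p,P):
    c,s=np.cos(p[2]),np.sin(p[2]);P=np.atleast_2d(P)
    return np.c_[p[0]+c*P[:,0]-s*P[:,1],p[1]+s*P[:,0]+c*P[:,1],P[:,2]]
def cyl():
    t=np.linspace(0,2*np.pi,40);o=[]
    for y,r in((.06,.018),(-.05,.018),(-.05,.013),(-.06,.013)): o+=[(r*np.cos(a),y,r*np.sin(a)) for a in t]
    return np.array(o)
def lensres(p,z,pts):
    o=[]
    for n,uv in pts:
        h=cv2.convexHull(proj(n,tf(p,cyl()+[0,0,z])).astype(np.float32))
        o.append(cv2.pointPolygonTest(h,tuple(map(float,uv)),True))
    return o
E
cat >m.py <<'E'
from vis import *
T=lambda u,v:(200+(u+.5)/4-.5,195+(v+.5)/4-.5)
S=lambda u,v:(290+(u-400+.5)/4-.5,200+(v-380+.5)/4-.5)
L=lambda u,v:(180+(u+.5)/5-.5,280+(v-380+.5)/5-.5)
def res(q):
    h=np.array([.05,-.071]);d=-np.array([np.cos(q[3]),np.sin(q[3])])*.11
    m=[("top",T(425,165),(.07,.065,.01)),("top",T(638,104),(.07,-.09,.01)),("top",T(695,292),(-.07,-.09,.01)),("top",T(480,357),(-.07,.065,.01)),
     ("side",S(563,503),(*h,.057)),("top",T(622,129),(*h,.057)),("side",S(717,402),(*(h+d),.087)),("top",T(790,168),(*(h+d),.085))]
    return np.concatenate([(proj(n,tf(q,P))-uv).ravel() for n,uv,P in m])
r=least_squares(res,[.5,.1,.28,1.6]);print("vblock",r.x);print(r.fun.reshape(-1,2).round(1).tolist())
pts=[("top",T(*p)) for p in((60,66),(45,98),(60,114),(75,120),(232,125),(226,150),(215,157))]+[("side",L(*p)) for p in((50,540),(100,514),(200,476),(300,438),(325,438),(342,460),(345,480),(335,492),(176,584),(266,541))]
g=un("top",T(140,110),.042);print("guess",g)
l=least_squares(lensres,[*g,-.25],args=(.042,pts),diff_step=1e-3,loss="soft_l1");print("lens",l.x,np.round(l.fun,1))
# refine-free check of cradle centre from its base corners
print("cradle corners",[un("top",T(*p),.01).round(3).tolist() for p in((98,62),(236,100),(216,178),(80,136))])
E
python3 m.py
```

```text
vblock [ 0.50954146 -0.02655267  0.2701847   1.03093931]
[[-1.2, -0.4], [0.2, -1.4], [0.8, 1.0], [-0.4, 1.0], [-0.2, -0.1], [0.3, -0.1], [-0.1, 0.6], [0.8, -0.1]]
guess [0.59662186 0.23871819]
lens [ 0.59494497  0.23674032 -0.28775605] [ 0.3 -0.4  0.8  0.4  0.8  0.5 -0.   0.5 -0.5  0.2  0.5 -0.3 -1.3 -0.5
  1.5 -0.9 -0.2]
cradle corners [[0.633, 0.275], [0.605, 0.18], [0.552, 0.194], [0.583, 0.288]]
```

```bash
cat >h.py <<'E'
from station import *
import numpy as np
V=np.array([.5095,-.0266]);YAW=.270
def Q(phi): return [0,np.cos((phi+np.pi/2)/2),np.sin((phi+np.pi/2)/2),0]
def vw(x,y): c,s=np.cos(YAW),np.sin(YAW); return V+[c*x-s*y,s*x+c*y]
def F(): return np.array(get_state()["ft_force"])
def snap(k):
    import cv2,pickle
    for n in("top","side"):
        i=get_image(n);pickle.dump(i,open(n+".pkl","wb"));cv2.imwrite(f"pics/{n}{k}.png",i["pixels"][:,:,::-1])
E
python3 - <<'E'
from h import *
A=1.031
hp=lambda a:vw(.05-.11*np.cos(a),-.071-.11*np.sin(a))
ph=lambda a:a-np.pi/2+YAW
gripper_to(.05)
move_ptp([*hp(A),.33],Q(ph(A)))
f0=F()
movel([*hp(A),.236],.12)
print(F()-f0); gripper_to(.026,20); print(get_state()["width"],F()-f0)
for a in np.arange(A-.1,.06,-.1):
    movel([*hp(a),.236],.1,Q(ph(a)))
    f=F()-f0; print(round(a,2),f.round(1))
    if np.linalg.norm(f[:2])>15: print("STOP");break
print(get_state()["time_s"],get_state()["qpos"]); snap(1)
E
```

```text
[ 0.51843427 -0.97042347  1.08839046]
0.02597140684915135 [-0.98293848 -2.09224478  1.35067778]
0.93 [ 0.2 -1.9  0.3]
0.83 [ 0.5 -1.5  1.2]
0.73 [ 0.2 -1.7  0.8]
0.63 [-0.5 -1.8  0.6]
0.53 [-0.9 -2.2  1.2]
0.43 [-0.1 -1.3  0.7]
0.33 [-0.2 -2.9  0.7]
0.23 [ 0.  -1.8  1.3]
0.13 [-0.3 -2.   0.9]
7.4167 [-4.63445265e-01  9.78231339e-02  2.13749381e+00 -1.23512025e-04
  9.05958901e-01  7.01402048e-01]
```

```bash
python3 - <<'E'
from h import *
c,s=np.cos(YAW),np.sin(YAW); ydir=np.array([-s,c])
p0=vw(.05-.11,-.071); f0=np.array([0.,-1,.7]); 
log=[]
for d in np.arange(-.012,.0125,.0015):
    movel([*(p0+ydir*d),.236],.03,Q(YAW-np.pi/2))
    f=F(); log.append((round(d*1e3,1),round(float(f[:2]@ydir),1)))
    if f[:2]@ydir<-16: break
print(log,get_state()["time_s"]); snap(2)
E
python3 - <<'E'
import cv2,numpy as np
t=cv2.imread("pics/top2.png");s=cv2.imread("pics/side2.png")
r=lambda im,x,y:cv2.resize(im[y:y+100,x:x+100],None,fx=4,fy=4,interpolation=cv2.INTER_CUBIC)
cv2.imwrite("pics/crop2.png",np.hstack([r(t,295,205),r(s,290,205)]))
E
```

```text
[(np.float64(-12.0), -0.8), (np.float64(-10.5), -0.3), (np.float64(-9.0), 0.6), (np.float64(-7.5), -2.0), (np.float64(-6.0), -5.3), (np.float64(-4.5), -2.8), (np.float64(-3.0), -0.9), (np.float64(-1.5), -1.0), (np.float64(-0.0), 0.4), (np.float64(1.5), 0.1), (np.float64(3.0), 0.2), (np.float64(4.5), -3.2), (np.float64(6.0), -6.7), (np.float64(7.5), -11.1), (np.float64(9.0), -16.1)] 11.3
```

View pics/crop2.png

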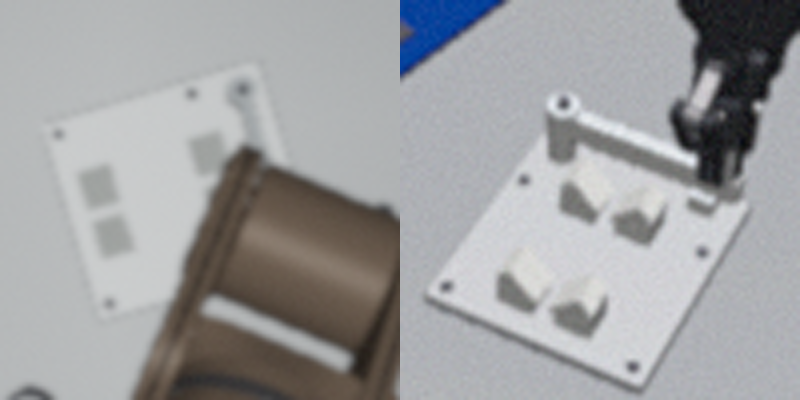

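The bar closed through the detent: the force peaked at 5 N, dropped, then met a firm stop. The side crop also shows it across the groove end. Next, the lens.

```bash
python3 - <<'E'
from h import *
c,s=np.cos(YAW),np.sin(YAW); ydir=np.array([-s,c])
p0=vw(-.06,-.071)
movel([*(p0),.236],.05); gripper_to(.04); movel([*p0,.34],.2)
L=np.array([.595,.2367]);q=Q(-.288)
gripper_to(.065)
move_ptp([*L,.30],q); f0=F()
movel([*L,.197],.12); print("down",F()-f0)
gripper_to(.02,35); st=get_state(); print(st["width"],st["finger_force"],F()-f0)
movel([*L,.205],.05); print(F()-f0)
movel([*L,.32],.15); print(get_state()["width"],F()-f0)
p=vw(0,.001); move_ptp([*p,.30],Q(YAW)); wait(.2)
st=get_state();print(st["time_s"],st["qpos"].round(2) if hasattr(st["qpos"],"round") else st["qpos"],F()-f0); snap(3)
import cv2
t=cv2.imread("pics/top3.png");s=cv2.imread("pics/side3.png")
r=lambda im,x,y:cv2.resize(im[y:y+120,x:x+100],None,fx=4,fy=4,interpolation=cv2.INTER_CUBIC)
cv2.imwrite("pics/crop3.png",np.hstack([r(t,295,190),r(s,290,170)]))
E
```

```text
down [-0.49121621 -0.93048447 -0.09542653]
0.03485958879898973 34.573034048080444 [-5.08458633  1.01165378  5.38024901]
[ 0.00750762 -0.34790123 -1.95109264]
0.03513737037924732 [-0.31433852  0.45033192 -2.33462223]
18.3333 [-0.25  0.04  2.06  0.    1.04 -0.52] [-0.15610262 -0.32293233 -1.82397799]
```

View pics/crop3.png

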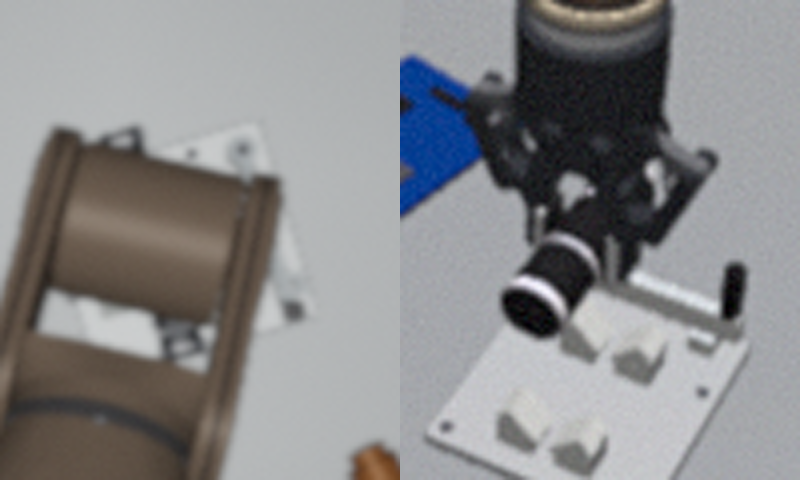

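```bash
python3 - <<'E'
from vis import *; from h import vw,V,YAW,get_state
S=lambda u,v:(290+(u-400+.5)/4-.5,170+(v+.5)/4-.5)
T=lambda u,v:(295+(u+.5)/4-.5,190+(v+.5)/4-.5)
loc=lambda w:np.array([[np.cos(YAW),np.sin(YAW)],[-np.sin(YAW),np.cos(YAW)]])@(w-V)
for z in(.141,.145): print("rear face in vb",loc(un("side",S(535,308),z)))
print("handle top side",loc(un("side",S(737,266),.087)),"top",loc(un("top",T(294,310),.086)),"hinge top",loc(un("top",T(243,148),.057)))
S2=lambda u,v:(290+(u-400+.5)/4-.5,205+(v+.5)/4-.5)
print("hinge side",loc(un("side",S2(563,103),.057)))
for p in((426,296),(640,386),(748,208)): print("corner side",loc(un("side",S2(*p),.01)))
T2=lambda u,v:(295+(u+.5)/4-.5,205+(v+.5)/4-.5)
for p in((44,125),(258,64),(101,318)): print("corner top",loc(un("top",T2(*p),.01)))
print(loc(np.array(get_state()["eef_pos"])[:2]))
E
```

```text
rear face in vb [0.00304484 0.0527545 ]
rear face in vb [0.00133928 0.05602468]
handle top side [-0.05951438 -0.07629211] top [-0.05928788 -0.07061965] hinge top [ 0.05041441 -0.07100357]
hinge side [ 0.04938867 -0.07091803]
corner side [0.06620871 0.06462917]
corner side [-0.06996758  0.06195263]
corner side [-0.06950674 -0.08796647]
corner top [0.06814021 0.06286326]
corner top [ 0.0664698  -0.08841543]
corner top [-0.06843003  0.06266172]
[0.00045932 0.00152002]
```

```bash
python3 - <<'E'
from h import *
p=vw(-.0005,.0035)
movel([*p,.215],.12,Q(YAW)); wait(.2); f0=F(); log=[]
for z in np.arange(.208,.192,-.001):
    movel([*p,z],.03); wait(.05); f=F()-f0; log.append((round(z,3),f.round(1).tolist()))
    if np.linalg.norm(f)>5: break
print(log)
print(get_state()["time_s"]); snap(4)
import cv2
s=cv2.imread("pics/side4.png")
cv2.imwrite("pics/crop4.png",cv2.resize(s[190:310,290:390],None,fx=5,fy=5,interpolation=cv2.INTER_CUBIC))
E
```

```text
[(np.float64(0.208), [-0.0, 0.0, 1.1]), (np.float64(0.207), [0.3, -0.4, 1.6]), (np.float64(0.206), [0.4, -0.3, 0.6]), (np.float64(0.205), [-0.7, -0.2, -0.3]), (np.float64(0.204), [0.6, 0.2, 0.0]), (np.float64(0.203), [-1.3, -0.5, 1.5]), (np.float64(0.202), [-3.8, -1.8, 6.9])]
21.725
```

View pics/crop4.png

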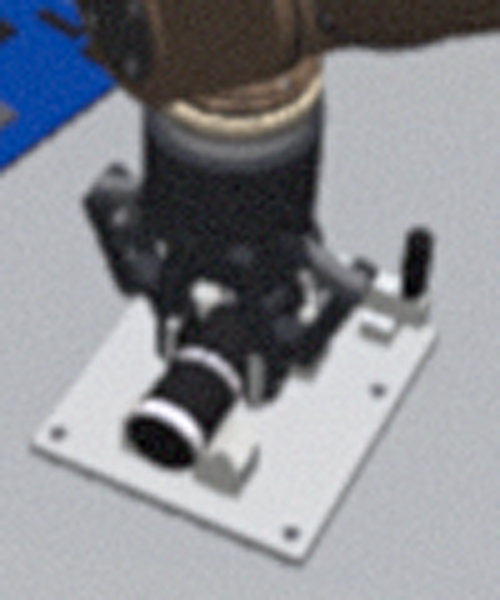

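```bash
python3 - <<'E'
from vis import *; from h import V,YAW
S=lambda u,v:(290+(u+.5)/5-.5,190+(v+.5)/5-.5)
loc=lambda w:(np.array([[np.cos(YAW),np.sin(YAW)],[-np.sin(YAW),np.cos(YAW)]])@(w-V)).round(4)
print("rear",[loc(un("side",S(161,437),z)) for z in(.045,.048)])
for p in((33,446),(300,562),(437,330)): print("corner",loc(un("side",S(*p),.01)))
print("handle",loc(un("side",S(420,232),.087)), "jaw top rear outer", loc(un("side",S(258,463),.0415)),loc(un("side",S(236,493),.01)))
# model overlay for best y: silhouette check
for y in(-.006,-.003,0,.003):
    from h import vw
    w=vw(0,y); h=cv2.convexHull(proj("side",tf([*w,YAW],cyl()+[0,0,.046])).astype(np.float32)).reshape(-1,2)
    h=((h-[290,190]+.5)*5-.5); print(y,"left",h[h[:,0].argmin()].round(),"bottom",h[h[:,1].argmax()].round())
E
```

```text
rear [array([0.0035, 0.0566]), array([0.0024, 0.0588])]
corner [0.0658 0.065 ]
corner [-0.071   0.0641]
corner [-0.069  -0.0915]
handle [-0.0588 -0.0764] jaw top rear outer [-0.0397  0.0463] [-0.0287  0.0438]
-0.006 left [135. 419.] bottom [188. 464.]
-0.003 left [132. 424.] bottom [185. 469.]
0 left [129. 428.] bottom [182. 473.]
0.003 left [125. 433.] bottom [179. 478.]
```

```bash
cat >press.py <<'E'
from h import *
def Fm(n=6):
    o=[]
    for _ in range(n): wait(.02); o.append(F())
    return np.mean(o,0)
c,s=np.cos(YAW),np.sin(YAW);xd=np.array([c,s]);yd=np.array([-s,c])
E
python3 - <<'E'
from press import *
x,y,z=-.0005,.0035,.204
movel([*vw(x,y),z+.004],.05); f0=Fm(); log=[]
x-=.001
for k in range(40):
    movel([*vw(x,y),z],.03); f=Fm()-f0; fx,fy,fz=f[:2]@xd,f[:2]@yd,f[2]
    log.append((round(x*1e3,1),round(z*1e3,1),round(fx,1),round(fy,1),round(fz,1)))
    if fz>30 or abs(fx)>15: break
    if abs(fx)>1.5: x+=np.clip(fx*.00015,-.0006,.0006)
    elif fz>9.5: break
    else: z-=.0005 if fz<7 else .0003
print(*log,sep="\n"); np.save("st.npy",np.r_[x,y,z,f0]); print(get_state()["time_s"],get_state()["width"],get_state()["finger_force"]); snap(5)
import cv2
s=cv2.imread("pics/side5.png")
cv2.imwrite("pics/crop5.png",cv2.resize(s[210:310,290:390],None,fx=6,fy=6,interpolation=cv2.INTER_CUBIC))
E
```

```text
(-1.5, 204.0, np.float64(0.5), np.float64(0.1), np.float64(-0.1))
(-1.5, 203.5, np.float64(0.3), np.float64(0.3), np.float64(-0.1))
(-1.5, 203.0, np.float64(-0.4), np.float64(-0.1), np.float64(0.1))
(-1.5, 202.5, np.float64(-0.1), np.float64(-0.2), np.float64(0.1))
(-1.5, 202.0, np.float64(-0.8), np.float64(-0.3), np.float64(1.6))
(-1.5, 201.5, np.float64(-2.2), np.float64(0.4), np.float64(5.2))
(np.float64(-1.8), 201.5, np.float64(-0.8), np.float64(0.8), np.float64(6.1))
(np.float64(-1.8), 201.0, np.float64(-1.3), np.float64(1.2), np.float64(9.3))
(np.float64(-1.8), 200.7, np.float64(-2.6), np.float64(1.7), np.float64(10.5))
(np.float64(-2.2), 200.7, np.float64(-1.2), np.float64(2.1), np.float64(10.1))
25.725 0.03512741607281726 35.835721492767334
```

View pics/crop5.png

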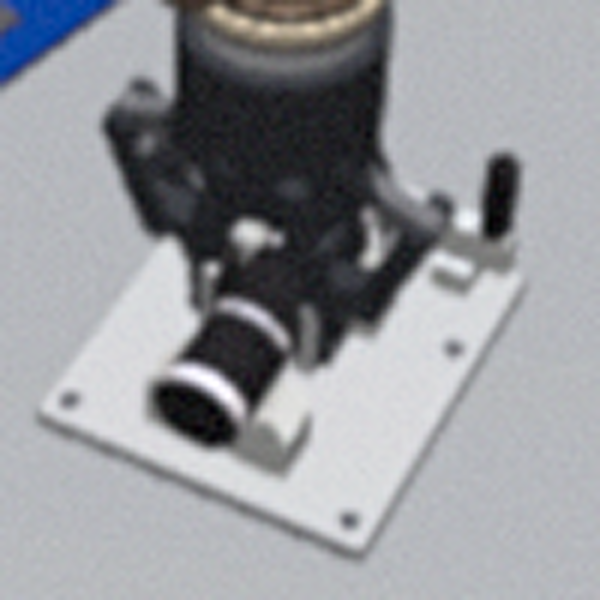

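```bash
python3 - <<'E'
from vis import *; from h import V,YAW
S=lambda u,v:(290+(u+.5)/6-.5,210+(v+.5)/6-.5)
m=[((42,415),(.07,.065,.01)),((360,558),(-.07,.065,.01)),((527,280),(-.07,-.09,.01)),((504,158),(-.06,-.071,.087)),((70,400),None)]
m=m[:4]
r=least_squares(lambda q:np.concatenate([(proj("side",tf(q,P))-S(*uv)).ravel() for uv,P in m]),[*V,YAW]);print(r.x,r.fun.reshape(-1,2).round(1).tolist())
for q in (r.x,[*V,YAW]):
  for y in(-.006,-.003,0,.003):
    P=cyl()+[0,y,.045]; a=P[:40]
    h=proj("side",tf(q,P)).astype(np.float32);h=cv2.convexHull(h).reshape(-1,2);h=(h-[290,210]+.5)*6-.5
    e=(proj("side",tf(q,a))-[290,210]+.5)*6-.5
    print(y,"left",h[h[:,0].argmin()].round(),"bottom",h[h[:,1].argmax()].round(),"face centre",e.mean(0).round(), "jaw end top outer",((proj("side",tf(q,[-.031,.05,.0415]))-[290,210]+.5)*6-.5).round(),"jaw foot",((proj("side",tf(q,[-.031,.05,.01]))-[290,210]+.5)*6-.5).round())
E
python3 - <<'E'
import cv2
s=cv2.imread("pics/side5.png")
cv2.imwrite("pics/crop6.png",cv2.resize(s[262:302,306:356],None,fx=14,fy=14,interpolation=cv2.INTER_CUBIC))
E
```

```text
[ 0.50823342 -0.02784647  0.28398766] [[-1.1, -0.2], [0.8, -0.6], [0.1, -0.6], [0.1, 1.4]]
-0.006 left [169. 386.] bottom [232. 439.] face centre [211. 403.] jaw end top outer [[291. 433.]] jaw foot [[288. 485.]]
-0.003 left [165. 392.] bottom [229. 445.] face centre [207. 409.] jaw end top outer [[291. 433.]] jaw foot [[288. 485.]]
0 left [161. 397.] bottom [225. 450.] face centre [203. 415.] jaw end top outer [[291. 433.]] jaw foot [[288. 485.]]
0.003 left [157. 403.] bottom [221. 456.] face centre [199. 420.] jaw end top outer [[291. 433.]] jaw foot [[288. 485.]]
-0.006 left [162. 385.] bottom [226. 439.] face centre [204. 403.] jaw end top outer [[284. 434.]] jaw foot [[281. 486.]]
-0.003 left [159. 390.] bottom [222. 444.] face centre [200. 408.] jaw end top outer [[284. 434.]] jaw foot [[281. 486.]]
0 left [155. 396.] bottom [218. 450.] face centre [196. 414.] jaw end top outer [[284. 434.]] jaw foot [[281. 486.]]
0.003 left [151. 401.] bottom [214. 455.] face centre [192. 419.] jaw end top outer [[284. 434.]] jaw foot [[281. 486.]]
```

View pics/crop6.png

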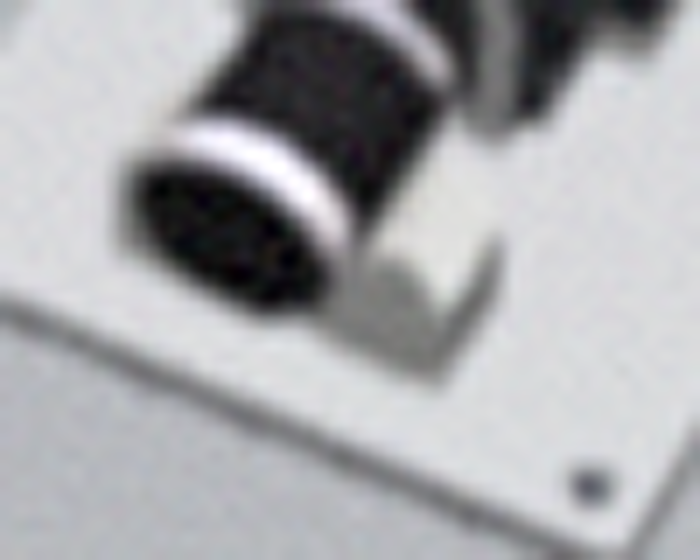

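The rear face centre measures about y = +60 mm in the vblock frame, which puts the nose near y = -60 mm, inside the window. The bar is shut and the barrel sits in both jaw pairs. One last check that the force is steady, then hand in.

```bash
python3 - <<'E'
from press import *
x,y,z,*f0=np.load("st.npy"); wait(.5); f=Fm(10)-np.array(f0); st=get_state()
print(f.round(1),st["width"],st["time_s"],np.abs(st["qvel"]).max())
if 7<f[2]<20 and np.linalg.norm(f[:2])<5: print(job_done())
E
```

```text
[-1.8  1.6 10. ] 0.03476312651428119 26.4917 0.0014518426479185947
the job is handed in; nothing more can be done
None
```

The job is handed in at about 26.5 s: the keeper bar is shut in its detent, and the barrel is seated in the groove with its nose about 6 mm from the bar by camera estimate, still gripped and pressed down with about 10 N; the verdict was not shown.

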